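# Roll the sample jar up to the label reader

### The job

A sample jar lies on its side at the foot of the label reader's sloped gutter. Push it with the fingertips so that it travels up the gutter, over the crest and into the dip against the reader's face, where it cannot roll back; then press the reader's button all the way down and let it come up again. Only push the jar along, never pick it up or carry it, and leave the bottles standing where they are.

Things in the scene. Friction and masses are not known exactly. Their poses are not given: they have to be found in the camera images.
- jar: Loose amber jar with white label and black cap, 110 to 220 g, lying on its side across the gutter, free to roll or slide along it. Body diameter 52.0, length 54; cap diameter 45, length 18; 72 long in all. Origin on its axis, mid-way along the 72; y runs along its axis towards the cap; x and z turn as it rolls. Starts against the low stop at the gutter's foot.
- ramp: Fixed aluminium gutter, straight sloped part. Origin: on the floor surface, mid width, at the foot (22.0 above the table); x along the floor uphill (8 degrees), y across, z square to the floor. Floor 210.0 long up to the crest, 76.0 wide inside. Side walls (4 thick) and the low stop (x -5 to 0) stand only 12 above the floor: the jar is reached over them. Let go on the slope, the jar rolls back.
- crest (a point): Top of the sloped floor, mid width, 51.2 above the table. Past it the floor falls at 10 degrees for 58.0 (measured level) to the reader's upright face, which is the stop; walls there stand 14 above the floor. A jar past the crest rolls into this dip and stays.
- seat (a point): Point where the jar's origin lies when it rests in the dip against the reader's face: 72.0 above the table, 32.0 past the crest and 26.0 before the face (measured level).
- button_top (a point): Centre of the top of the round white push button (diameter 28) on the reader, pressed straight down; it stands 22 above the reader's top and 10 above its own grey collar (diameter 44). The reader is a white box at the gutter's upper end, 110 wide, 85 long along the gutter from its face onwards, its top 102.0 above the table.
- button (a joint): Travel of the button in m: 0 is up, 0.006 is fully down; the spring takes 4 N fully down and brings it up again.
- bottle_a: Bystander: standing amber dropper bottle with a white label, diameter 38, 95 high. Origin at the centre of its underside, z up.
- bottle_b: Bystander: standing amber dropper bottle with a white label, diameter 46, 115 high. Origin at the centre of its underside, z up.
- wash_bottle: Bystander: standing blue wash bottle, diameter 68, 150 high. Origin at the centre of its underside, z up.

How it is judged:
By the outcome, as a careful person would: the job done as asked, in the order asked, and still so for the second after the job is handed in, with the robot touching nothing.
It also fails if it takes over 51 s, if anything falls off the work surface, if the arm or the gripper's body presses on something with over 40 N, if the wrist force passes 120 N, or if a joint passes its speed limit or range.

### The arm

A 6-joint arm with a two-finger parallel gripper is mounted at the origin on the work surface. World frame = base frame: x ahead of the robot, y to its left, z up, the work surface at z = 0. Lengths are in m, angles in rad, forces in N, time in s.
With the tool pointing down it reaches from about 0.325 to 0.9 m from the base axis. Payload 6.1 kg.
Tool frame: the origin (TCP) lies on the centre line of the jaws, within the pads' length; the fingertips stand manip.tcp_to_tips ahead of it and the grasp point (between the pads) lies 2 mm behind it (manip.tcp_to_tips is the distance from the TCP to the fingertips, in m); x points along the fingers, z is the direction in which the jaws open and shut, and the axes are right-handed (so a half turn about x gives the same grasp; the last joint's range is limited). The gripper opens to 87 mm and grips with 3 to 60 N. Pads are 19 mm wide; open, the fingers measure 117 mm over their backs; the gripper's body (75 mm by 190 mm) begins 51 mm behind the grasp point.
Start: joints at [1.043, 0.22, 1.526, -0, 1.395, -0.126], TCP at [0.244, 0.575, 0.24] pointing down, gripper open.
Joint ranges: [-2.98, 2.98], [-0.91, 2.08], [0.09, 2.57], [-1.24, 4.39], [0.2, 2.65], [-2.68, 2.68]. Speed limits (rad/s): [2.57, 2.57, 3.01, 3.14, 3.14, 3.14].

### API

Orientations are given as a unit quaternion [w, x, y, z].
In Python, from cell import manip gives the robot as it stands. The module is installed in compiled form; this text tells all that it offers. Calls block until the motion is done:
- manip.movep(position, orientation): joint-space move of the TCP to a pose.
- manip.movel(position, attitude=None, max_speed=0.15, threshold=None): straight line of the TCP; attitude=None keeps the orientation; max_speed is the mean speed in m/s. With threshold (N) it stops when the force on the tool has changed by that much, and returns True; else False.
- manip.set_joints(angles): joint-space move.
- manip.ungrasp() and manip.close_gripper(grasp_force=None): open the fingers fully, or close them until they stop; grasp_force is the grip in N (None keeps the last).
- manip.pause(seconds).
- manip.solve_ik(position, orientation): joint angles nearest the present ones, or None.
- manip.camera(name): name is "scene" or "top" or "wrist"; returns the picture (384x512x3 uint8, red, green, blue); there is no depth.
- manip.calibration(name): a dict with "K" (3x3 intrinsics, pixels), "k1" (the pictures are not rectified: a ray, as slopes to the right and down, at radius r is drawn at 1 + k1 r^2 times it, then the intrinsics apply), "world_to_cam" (4x4, takes a point from world to camera coordinates). Camera axes: x right, y down, z forward; pixel columns grow to the right and rows downward; lengths in m; the calibration is good to about 2 mm. A picture is of the moment at which its call begins: read the wrist's pose just before it. calibration takes no time and is no camera call; for the wrist camera it gives the pose at the moment of the call.
A pose or a line that the arm cannot do raises manip.Unreachable and nothing moves.
- manip.hand_in(): hands the job in, once; it reports no verdict.
Readings, each from a call of its own:
- manip.get_t(): time.
- manip.get_joint_pos(): joint angles.
- manip.get_joint_vel(): joint speeds.
- manip.get_joint_torque(): joint torques, N m.
- manip.get_tool_pos(): TCP position.
- manip.get_eef_rot(): TCP orientation.
- manip.get_wrist_force(): force on the tool from outside, world axes, zero at the start.
- manip.get_wrist_torque(): the same for the moment, N m.
- manip.get_grip_width(): opening from 0.0 (shut) to 1.0 (fully open).
Only numpy, scipy, OpenCV 4.12 (cv2) and the standard library are available. Lean on these libraries where they do the work, as an engineer would, in place of code of your own. Each camera call takes 0.05 s, during which the arm holds its last target. There are 200 camera calls.

## Working session

There is one attempt and no reset: what is moved stays moved. The work goes in short steps, each a Python script; the robot and the scene stay as the last script left them, time stands still between calls to the robot, and variables do not carry over. Pictures are saved under pics/ and viewed, about 8 in all and at most 12, crops included, and the job is handed in when it is done.

```bash
mkdir -p pics; cat > h.py <<'E'
import numpy as np, cv2
from cell import manip
def save(img,n): cv2.imwrite(f"pics/{n}.png",img[...,::-1])
def ray(c,px):
    K=np.array(c["K"]);k1=c["k1"];T=np.array(c["world_to_cam"])
    d=np.array([(px[0]-K[0,2])/K[0,0],(px[1]-K[1,2])/K[1,1]]);u=d.copy()
    for _ in range(20): u=d/(1+k1*(u@u))
    R=T[:3,:3];return -R.T@T[:3,3], R.T@np.array([u[0],u[1],1])
def onz(c,px,z):
    o,d=ray(c,px);return o+d*(z-o[2])/d[2]
def proj(c,p):
    K=np.array(c["K"]);T=np.array(c["world_to_cam"]);q=T[:3,:3]@p+T[:3,3];u=q[:2]/q[2]
    u=u*(1+c["k1"]*(u@u));return K[:2,:2]@u+K[:2,2]
E
python3 - <<'E'
from h import *
for n in("top","scene"):
    save(manip.camera(n),n)
    c=manip.calibration(n);T=np.array(c["world_to_cam"]);print(n,c["K"],c["k1"],-T[:3,:3].T@T[:3,3])
print(manip.tcp_to_tips,manip.get_eef_rot(),manip.get_t())
E
```

```text
top [[366.29768115   0.         255.92033543]
 [  0.         366.29768115 191.57667629]
 [  0.           0.           1.        ]] -0.07070628399161574 [0.56106588 0.02091898 0.74317711]
scene [[420.44249156   0.         258.98457635]
 [  0.         420.44249156 189.27725334]
 [  0.           0.           1.        ]] -0.11867090809644645 [0.96725791 0.44559253 0.6823057 ]
0.017 [ 0.5891468  -0.39045448  0.59028574  0.38988984] 0.1
```

View pics/top.png

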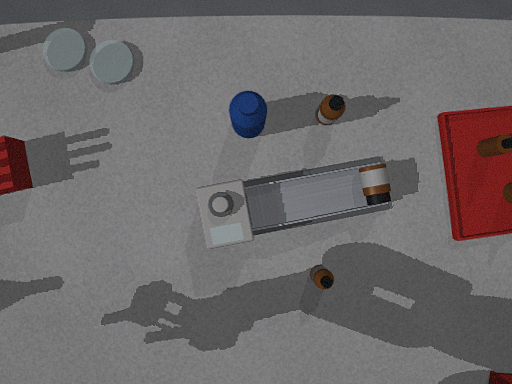

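View pics/scene.png

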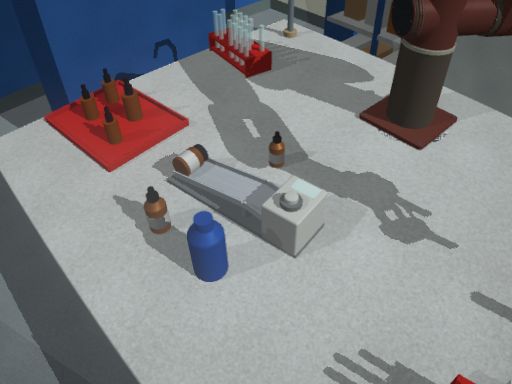

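The top view shows the jar at about (375,184) at the gutter foot, the crest near (283,200), the reader at (224,213) and its button at (220,204). Bottles are at (331,108) and (322,278), and the wash bottle is at (248,113). I'll enlarge the gutter for exact pixels.

```bash
python3 - <<'E'
import cv2
im=cv2.imread("pics/top.png")[150:255,190:400]
cv2.imwrite("pics/crop.png",cv2.resize(im,None,fx=3.8,fy=3.8,interpolation=cv2.INTER_CUBIC))
E
```

```text
(no output)
```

View pics/crop.png

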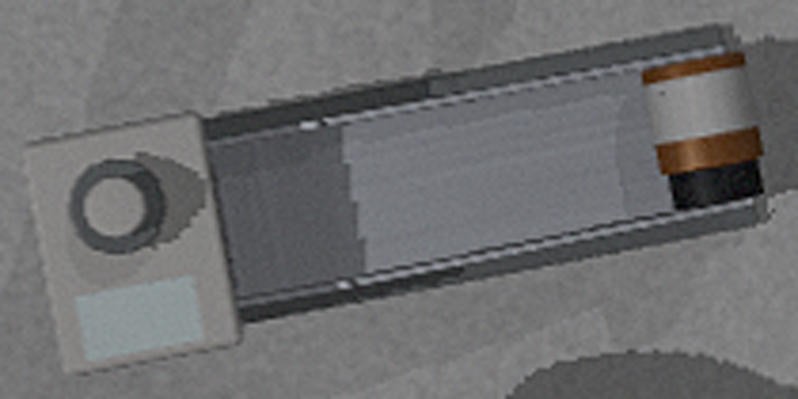

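The crop shows the crest line (343,125)–(360,275), reader-top corners (25,145), (195,112), (240,342), (70,372), the button at (115,208), and the jar running from (693,62) to (718,205).

```bash
cat >> h.py <<'E'
def Q(u,zdir):
    # tool x along u, tool z along zdir
    from scipy.spatial.transform import Rotation as R
    x=u/np.linalg.norm(u);z=zdir-x*(zdir@x);z/=np.linalg.norm(z);y=np.cross(z,x)
    q=R.from_matrix(np.c_[x,y,z]).as_quat();return [q[3],q[0],q[1],q[2]]
E
python3 - <<'E'
from h import *
c=manip.calibration("top")
f=lambda x,y,z:onz(c,(190+(x+.5)/3.8-.5,150+(y+.5)/3.8-.5),z)
C=[f(*p,.102) for p in((25,145),(195,112),(240,342),(70,372))]
print(np.round(C,4)); b=f(115,208,.124);print("button",b)
# face edge is C1-C2; uphill dir
v=((C[0]-C[1])+(C[3]-C[2]));v/=np.linalg.norm(v);w=C[1]-C[2];w/=np.linalg.norm(w)
print("up",v,np.linalg.norm(C[0]-C[1]),"w",w,np.linalg.norm(C[1]-C[2]), "face mid",(C[1]+C[2])/2)
cr=[f(343,125,.0512),f(360,275,.0512)];print("crest",cr,np.mean(cr,0))
j=[f(693,62,.05),f(718,205,.05)];print("jar",np.mean(j,0),np.linalg.norm(j[1]-j[0]))
p1,p2=f(343,125,.06),f(733,45,.034);print("wall dirs",(p1-p2)/np.linalg.norm(p1-p2))
m=(C[1]+C[2])/2; print("seat",m-v*.026,"crest from face",m-v*.058,"foot",m-v*(.058+.208))
for n,px,z in(("a?",(322,278),0),("b",(331,108),0),("wash",(248,113),0)):print(n,onz(c,px,z))
for px,z in (((336,102),.115),((326,283),.095),((248,104),.15)):print(onz(c,px,z))
E
```

```text
[[0.5839 0.1139 0.102 ]
 [0.5976 0.0353 0.102 ]
 [0.4914 0.0166 0.102 ]
 [0.4792 0.095  0.102 ]]
button [0.55434705 0.07115091 0.124     ]
up [-0.16334617  0.98656882  0.        ] 0.07974414597796169 w [0.98482689 0.17353963 0.        ] 0.1078722979020493 face mid [0.54450823 0.02597642 0.102     ]
crest [array([ 0.59269846, -0.037101  ,  0.0512    ]), array([ 0.51787776, -0.0440497 ,  0.0512    ])] [ 0.55528811 -0.04057535  0.0512    ]
jar [ 0.58523436 -0.22080762  0.05      ] 0.07331948364200978
wall dirs [-0.18523179  0.97495166  0.12311966]
seat [5.48755228e-01 3.25628315e-04 1.02000000e-01] crest from face [ 0.55398231 -0.03124457  0.102     ] foot [ 0.58795831 -0.23645089  0.102     ]
a? [ 0.39885946 -0.12357238  0.        ]
b [ 0.74694221 -0.1503657   0.        ]
wash [0.73859977 0.02083184 0.        ]
[ 0.72871962 -0.13300473  0.115     ]
[ 0.41046275 -0.11212189  0.095     ]
[0.71765804 0.02058101 0.15      ]
```

```bash
cat >> h.py <<'E'
up=np.array([-.168,.9858,0]);foot=np.array([.588,-.2375,0]);across=np.array([up[1],-up[0],0])
tt=manip.tcp_to_tips
def P(s,ztip): p=foot+up*s;p[2]=ztip+tt;return p
down=np.array([0,0,-1.])
E
python3 - <<'E'
from h import *
manip.close_gripper(20)
sols=[]
for sg in(1,-1):
    q=Q(down,sg*across);j=manip.solve_ik(P(-.035,.22),q);print(sg,j)
    if j is not None: sols.append((np.abs(np.array(j)-manip.get_joint_pos()).max(),q))
q=min(sols,key=lambda a:a[0])[1]
manip.movep(P(-.035,.22),q)
manip.movel(P(-.035,.07),max_speed=.15)
hit=manip.movel(P(-.035,.041),max_speed=.05,threshold=4)
print(hit,manip.get_tool_pos(),manip.get_wrist_force(),manip.get_t())
save(manip.camera("scene"),"s2");save(manip.camera("top"),"t2")
a=cv2.imread("pics/s2.png")[90:270,120:360];b=cv2.imread("pics/t2.png")[90:270,190:430]
cv2.imwrite("pics/c2.png",cv2.resize(np.hstack([a,b]),None,fx=1.66,fy=1.66))
E
```

```text
1 [-5.50116793e-01  2.88661769e-01  1.44969162e+00 -4.44089210e-16
  1.40323926e+00 -7.18915089e-01]
-1 [-0.55011679  0.28866177  1.44969162  0.          1.40323926  2.42267756]
False [ 0.59392662 -0.27203597  0.0579227 ] [ 0.47314704 -1.24103136  0.53808176] 6.7167
```

View pics/c2.png

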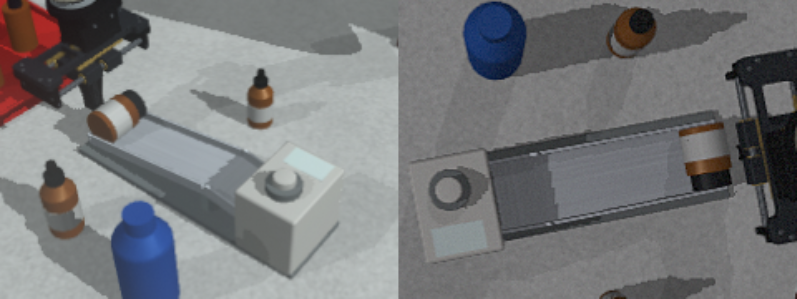

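The closed fingers stand behind the jar, centred on it and clear of the stop and the walls. Next I push up the gutter in legs, checking force on each.

```bash
cat > push.py <<'E'
from h import *
z0=.041;t8=np.tan(np.radians(8))
def Z(s): return z0+(s+.0175)*t8
manip.movel(P(-.0175,Z(-.0175)),max_speed=.04)
for s in(.06,.14):
    h=manip.movel(P(s,Z(s)),max_speed=.05,threshold=15)
    print(s,h,manip.get_tool_pos(),manip.get_wrist_force(),manip.get_t())
    if h: break
save(manip.camera("top"),"t3");save(manip.camera("scene"),"s3")
a=cv2.imread("pics/s3.png")[90:270,120:360];b=cv2.imread("pics/t3.png")[90:270,190:430]
cv2.imwrite("pics/c3.png",cv2.resize(np.hstack([a,b]),None,fx=1.66,fy=1.66))
E
python3 push.py
```

```text
0.06 False [ 0.57784743 -0.17847886  0.06873139] [ 0.56989387 -0.03781845 -0.07788512] 9.125
0.14 False [ 0.5643917  -0.09959592  0.07998437] [0.25298463 0.44133505 1.22830654] 10.8917
```

View pics/c3.png

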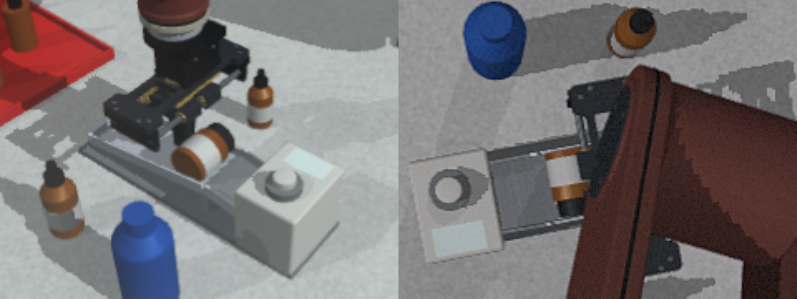

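The jar is riding square in the gutter, just short of the crest. I'll continue slowly over it, then lift clear and look.

```bash
python3 - <<'E'
from h import *
t8=np.tan(np.radians(8));Z=lambda s:.041+(s+.0175)*t8
for s in(.17,.194):
    h=manip.movel(P(s,Z(min(s,.172))),max_speed=.03,threshold=15)
    print(s,h,manip.get_tool_pos(),manip.get_wrist_force(),manip.get_t())
    if h: break
manip.pause(.5)
p=manip.get_tool_pos();back=np.array(p)-up*.02
manip.movel(back,max_speed=.1)
b2=back.copy();b2[2]=.24;manip.movel(b2,max_speed=.2)
print(manip.get_t())
c=manip.calibration("wrist");T=np.array(c["world_to_cam"]);print(-T[:3,:3].T@T[:3,3],T[2,:3],proj(c,np.array([.554,.071,.124])))
for n in("scene","wrist"):save(manip.camera(n),n+"4")
a=cv2.imread("pics/scene4.png");b=cv2.imread("pics/wrist4.png")
cv2.imwrite("pics/c4.png",cv2.resize(np.hstack([cv2.resize(a[90:282,120:376],(512,384)),b]),None,fx=.78,fy=.78))
E
```

```text
0.17 False [ 0.55940048 -0.06996077  0.08426924] [-0.18371705 -0.65103409  0.1758319 ] 12.15
0.194 False [ 0.55548248 -0.0463313   0.08468694] [0.54801136 0.19744545 1.16004316] 13.1
14.875
[0.54674859 0.00992185 0.38376722] [ 0.04460597 -0.27437614 -0.96058734] [278.14467394  15.06868306]
```

View pics/c4.png

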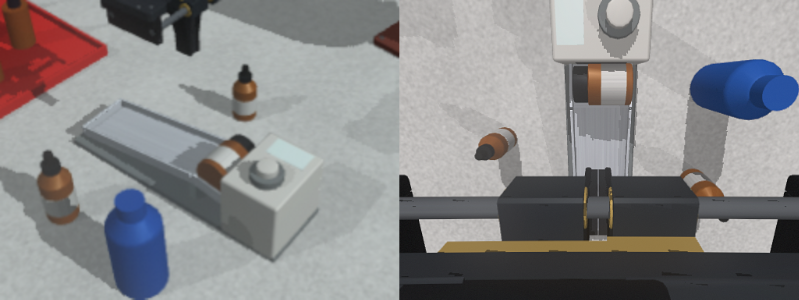

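The jar now lies in the dip against the reader's face, and the bottles stand unmoved. In the wrist view the button is at about (282,16) px, against a prediction of (278,15), so they agree to about 3 mm. Next is the button press.

```bash
python3 - <<'E'
from h import *
b=np.array([.5555,.071,0]);at=lambda z:b+[0,0,z+tt]
manip.movel(at(.22),max_speed=.15)
manip.movel(at(.130),max_speed=.12)
h1=manip.movel(at(.121),max_speed=.01);print(manip.get_tool_pos()[2]-tt,manip.get_wrist_force())
h=manip.movel(at(.113),max_speed=.01,threshold=12)
print(h,manip.get_tool_pos()[2]-tt,manip.get_wrist_force())
manip.pause(.3);print(manip.get_tool_pos()[2]-tt,manip.get_wrist_force())
save(manip.camera("scene"),"s5")
manip.movel(at(.135),max_speed=.03);manip.movel(at(.22),max_speed=.15)
q=manip.get_eef_rot()
manip.movel(P(-.06,.25),max_speed=.25)
print(manip.get_wrist_force(),manip.get_t())
save(manip.camera("scene"),"s6");save(manip.camera("top"),"t6")
L=[cv2.resize(cv2.imread(f"pics/{n}.png")[y:y+180,x:x+200],None,fx=1.3,fy=1.3) for n,y,x in(("s5",110,150),("s6",110,150),("t6",90,190))]
cv2.imwrite("pics/c6.png",np.hstack(L))
E
```

```text
0.12116905918604993 [-1.1234463  -0.10312478  2.17743581]
True 0.11836969124070355 [-1.64029501 -0.30247496  5.08304837]
0.11836600935475973 [-2.07294831 -0.14516807  5.98562078]
[-0.14966684 -0.62357785  0.04799675] 21.8917
```

View pics/c6.png

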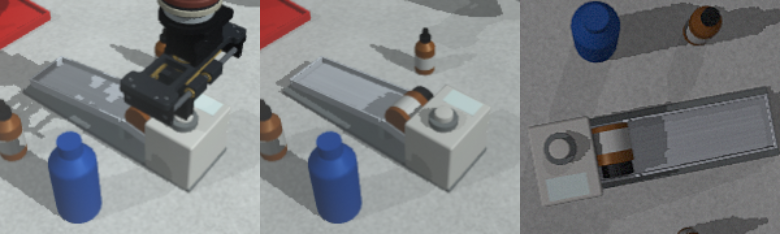

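The first press stopped at tip height 0.1184 (nominal full travel is 0.118) at only about 6 N, so I can't be sure it went fully down. I'll press once more, firmer.

```bash
python3 - <<'E'
from h import *
b=np.array([.5555,.071,0]);at=lambda z:b+[0,0,z+tt]
manip.movel(at(.22),max_speed=.2)
manip.movel(at(.128),max_speed=.12)
for z in np.arange(.120,.1139,-.001):
    h=manip.movel(at(z),max_speed=.01,threshold=25);manip.pause(.1)
    F=manip.get_wrist_force();print(round(z,4),h,round(manip.get_tool_pos()[2]-tt,5),np.round(F,1))
    if h or F[2]>14: break
manip.pause(.3)
manip.movel(at(.135),max_speed=.03);manip.movel(at(.22),max_speed=.15)
manip.movel(P(-.06,.25),max_speed=.25);manip.pause(.5)
print(manip.get_wrist_force(),manip.get_t())
save(manip.camera("scene"),"s7");save(manip.camera("top"),"t7")
L=[cv2.resize(cv2.imread(f"pics/{n}.png")[y:y+180,x:x+200],None,fx=1.9,fy=1.9) for n,y,x in(("s7",110,150),("t7",90,190))]
cv2.imwrite("pics/c7.png",np.hstack(L))
E
```

```text
0.12 False 0.12021 [ 0.1 -0.3  2.9]
0.119 False 0.11914 [0.7 0.1 2.5]
0.118 False 0.11835 [0.5 0.8 4.9]
0.117 False 0.11826 [-2.7 -0.8 11.8]
0.116 False 0.11814 [-4.7 -0.1 16.7]
[-0.36492655 -0.06024545 -0.7598432 ] 31.3
```

View pics/c7.png

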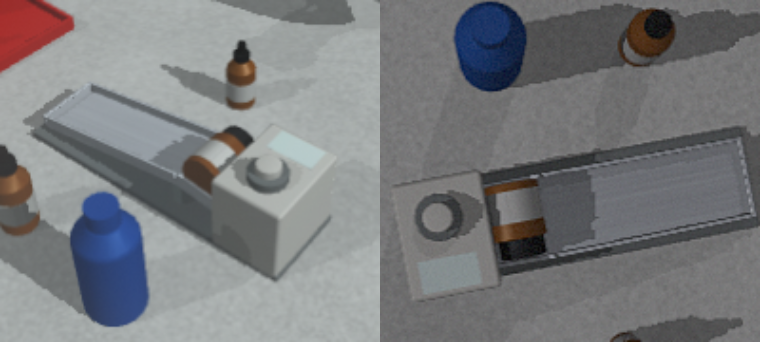

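The button hit its hard stop: the tips stayed near 0.118 while the force rose to 17 N. It is up again, the jar is seated, and the arm is clear.

```bash
python3 -c "
from h import *
manip.hand_in();print(manip.get_t())"
```

```text
the job is handed in; nothing more can be done
the job is handed in; nothing more can be done
```

I pushed the jar up the gutter with the closed fingertips, over the crest and into the dip against the reader's face. I then pressed the reader's button fully down and let it come up, and handed the job in at about 31 s of the 51 s allowed.

**Jar:** the last pictures show it lying square against the reader's face. It was only pushed, never gripped or lifted.

**Button:** I pressed it twice. The first press stopped at a tip height of 118.4 mm with only about 6 N, so I couldn't be sure it went all the way. On the second, the tips held at 118.1–118.4 mm (fully down is nominally 118) while the force rose to about 17 N, so it was on its hard stop. The last pictures show it up again.

**Bottles and arm:** the bottles are standing and look unmoved in the last views. `bottle_a` is mostly cut off in the top crop but clear in the scene view. At the end the arm was clear of everything, and the wrist force read under 1 N. No check failed.

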